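# Refit the spacer sleeve and hold the shaft-guard plate over its screw holes

### The arm

A 6-joint arm with a two-finger parallel gripper is mounted at the origin on the work surface. World frame = base frame: x ahead of the robot, y to its left, z up, the work surface at z = 0. Lengths are in m, angles in rad, forces in N, time in s.
With the tool pointing down it reaches from about 0.25 to 0.725 m from the base axis. Payload 4 kg.
Tool frame: the origin (TCP) lies between the finger pads; the fingertips stand 17 mm ahead of it and the grasp point (between the pads) lies 2 mm behind it; z points along the fingers, x is the direction in which the jaws open and shut, and the axes are right-handed (so a half turn about z gives the same grasp; the last joint's range is limited). The gripper opens to 85 mm and grips with 20 to 120 N. Pads are 22 mm wide; open, the fingers measure 114 mm over their backs; the gripper's body (76 mm by 85 mm) begins 54 mm behind the grasp point. The pads swing forward as they close: fully open they stand 13 mm farther back than shut.
Start: joints at [-1.112, 0.241, 0.005, 1.335, 0, 1.571], TCP at [0.221, -0.448, 0.228] pointing down, gripper open.
Joint ranges: [-2.72, 2.72], [-1.05, 1.87], [-1.09, 1.28], [-1.99, 2.15], [-1.42, 1.44], [-3.14, 3.14]. Speed limits (rad/s): [2.79, 2.79, 3.14, 3.14, 3.14, 3.14].

### API

Orientations are given as a unit quaternion [x, y, z, w].
In Python, from workcell import telemetry, cams, workorder gives the robot as it stands. The module is installed in compiled form; this text tells all that it offers.
- The arm moves only by the tool apply_moves, never from a script. Its argument "moves" is a list that holds one entry, the list of rows, each a list of 4 numbers: the shift along the tool's x, y, z in mm, then the turn about the tool's z in degrees. A call has exactly 10 rows; each row shifts and turns the pose as measured when the row begins, along the tool's axes as they then stand; what a row does not reach is not made up. A row lasts 1/10 s, in which the tool goes at most 50 mm and 8.59 degrees, less where a joint would pass 70% of its speed; a pose out of reach is approached as far as the arm can. A call with a gripper value outside its range is refused whole. "hand" is the gripper's target within -1 to 1 (fully open at 1, half-way at 0, shut at -1), set as the call begins (left out, the last holds). The fingers move at their own pace and stop on an object; the grip force is fixed at half the most. Time passes only in rows, so rows that do not move let the fingers close, or fill a call up. It gives the time, the measured TCP pose, the force and the opening at its end, in the units of the state.
- telemetry.get_obs(): the state, without advancing time (a new reading comes with each control period).
- cams.camera(name): name is "side" or "top" or "wrist"; returns a dict with "color" (384x512x3 uint8, red, green, blue), "fovy" (degrees; the focal length in pixels is half the picture's height over the tangent of half this angle, whatever the lens; pixels are square), "cx", "cy" (the principal point, pixels), "camera_from_world" (4x4, takes a point from world to camera coordinates). Camera axes: x right, y down, z forward; pixel columns grow to the right and rows downward; lengths in m; the calibration is good to about 2 mm. A picture is of the moment at which its call begins. There is no depth.
- workorder.job_done(): hands the job in, once; it reports no verdict.
The state is a dict: "clock": time; "joint_pos": joint angles; "joint_vel": joint speeds; "tau": joint torques, N m; "eef_pos": TCP position; "tool_rot": TCP orientation; "ft_force": force on the tool from outside, world axes, zero at the start; "ft_torque": the same for the moment, N m; "grip_width": finger opening in m.
Only numpy, scipy, OpenCV 4.12 (cv2) and the standard library are available. Lean on these libraries where they do the work, as an engineer would, in place of code of your own. Each camera call takes 0.05 s, during which the arm holds its last target. There are 200 camera calls.

### The job

The food processor's motor base is being put back together: slide the steel spacer sleeve down over the upright drive shaft until it sits fully home, and let go of it. Then pick up the aluminium guard plate, bring it down over the shaft, collar up, and hold it level and still about a centimetre above the raised pad, touching neither the base nor the sleeve, with its four screw holes lined up over the four threaded holes (either way round), so that I can start the screws. Finish still holding it hovering there, and leave everything else on the bench where it stands.

Things in the scene. Friction and masses are not known exactly. Their poses are not given: they have to be found in the camera images.
- motor_base: Food-processor motor base, fixed: grey housing 190 x 200 mm (x, y), 100 high, three buttons on its -x side; on it a round black platform (168 mm across, top at z 110, three lugs 5 mm high at its rim) and in the middle an aluminium pad 84 x 110 mm (x, y), top at z 116. A 16 mm steel drive shaft stands upright from the pad's middle, 55 mm high. Origin on the shaft axis at bench level, z up.
- seat (a point): Point on the shaft axis at the pad's top face, where the sleeve's lower end comes to rest (116 mm above the bench); axes as the motor base's.
- shaft_tip (a point): Top end of the drive shaft, 55 mm above the pad; the last 5 mm taper from 16 to 10 mm diameter.
- thread0 (a point): Mouth of a threaded hole (6 mm) in the pad's top, at x +32, y +45 mm from the shaft axis in the motor base's axes.
- thread1 (a point): Mouth of the threaded hole at x +32, y -45 mm.
- thread2 (a point): Mouth of the threaded hole at x -32, y -45 mm.
- thread3 (a point): Mouth of the threaded hole at x -32, y +45 mm.
- sleeve: Steel spacer sleeve (plain tube) standing on end on the bench: 28 mm outside, 19 mm bore, 34 mm high, about 90 g. Origin at the centre of its lower end, z along its axis, up. Both ends are alike.
- guard_plate: Aluminium guard plate lying on the bench, about 180 g: flat, 84 x 110 mm (x, y), 5 thick, with a hollow square collar 48 x 48 mm outside (sides along the plate's x and y), 40 x 40 inside, open right through, its top 40 mm above the plate's underside. 8 mm screw holes at x +-32, y +-45. Origin at the centre of the underside, z up (collar up). Fits either way round (half a turn).
- hole0 (a point): Screw hole of the guard plate at its x +32, y +45 mm, on the underside.
- hole1 (a point): Screw hole of the guard plate at x +32, y -45 mm, on the underside.
- hole2 (a point): Screw hole of the guard plate at x -32, y -45 mm, on the underside.
- hole3 (a point): Screw hole of the guard plate at x -32, y +45 mm, on the underside.
- canister: Clear acrylic canister with white twist cap, 102 mm diameter, 166 mm high. Bystander; origin under its centre.
- dish_brush: Wooden dish brush lying bristles down, 260 mm long, 40 mm high at the head. Bystander; origin under its head, the handle towards its -x.
- pinch_bowl: Small white ceramic pinch bowl with the four screws in it, 76 mm diameter, 34 mm high. Bystander; origin under its centre.
- screwdriver: Screwdriver with black handle, 190 mm long, lying on the bench along its x, handle to its -x. Bystander.
Mind the look-alikes: they are no part of the job. There is more than one size of the sleeve; the job needs the smaller.

How it is judged:
By the outcome, as a careful person would: the job done as asked, in the order asked, and still so for the second after the job is handed in, while the arm keeps its last pose, push and grip.
It also fails if it takes over 64 s, if anything falls off the work surface, if the arm or the gripper's body presses on something with over 40 N, if the wrist force passes 120 N, or if a joint passes its speed limit or range.

## Working session

There is one attempt and no reset: what is moved stays moved. The work goes in short steps, Python scripts to look and compute and a tool call to move; the robot and the scene stay as the last step left them, time stands still between calls to the robot, and variables do not carry over. Pictures are saved under pics/ and viewed, about 8 in all and at most 12, crops included, and the job is handed in when it is done.

Besides the shell and the picture viewer there is one more tool, called after "Call:" as name([rows], argument=value, ...), one row to a line, values as JSON. apply_moves: Moves the arm, as the interface text tells. Its arguments: {"type":"object","properties":{"moves":{"type":"array"},"hand":{"type":"number"}},"required":["moves"]}

```bash
mkdir -p pics; cat > h.py <<'E'
import numpy as np, cv2
from workcell import telemetry, cams, workorder
def snap(n,fn=None):
    c=cams.camera(n); 
    if fn: cv2.imwrite('pics/'+fn, c['color'][:,:,::-1])
    return c
def K(c):
    f=c['color'].shape[0]/2/np.tan(np.radians(c['fovy'])/2); return f,c['cx'],c['cy']
def ray(c,u,v):
    f,cx,cy=K(c); T=np.array(c['camera_from_world']); R=T[:3,:3]
    o=-R.T@T[:3,3]; d=R.T@np.array([(u-cx)/f,(v-cy)/f,1]); return o,d
def onz(c,u,v,z):
    o,d=ray(c,u,v); return o+d*(z-o[2])/d[2]
def proj(c,p):
    f,cx,cy=K(c); T=np.array(c['camera_from_world']); q=T[:3,:3]@np.array(p)+T[:3,3]; return np.array([cx+f*q[0]/q[2],cy+f*q[1]/q[2]])
E
python3 - <<'E'
from h import *
ims=[]
for n in ['top','side','wrist']:
    c=snap(n,n+'0.png'); np.save('pics/'+n+'0.npy',c,allow_pickle=True)
    ims.append(c['color']); print(n,c['fovy'],c['cx'],c['cy'],np.round(c['camera_from_world'],3).tolist())
o=telemetry.get_obs(); print(o)
E
```

```text
top 47.57127332119676 247.09344246118565 189.94026550283726 [[0.021, -1.0, 0.012, -0.084], [-0.999, -0.021, -0.037, 0.586], [0.037, -0.011, -0.999, 1.211], [0.0, 0.0, 0.0, 1.0]]
side 57.09231124343471 254.85699923673738 192.61416159990185 [[-0.871, -0.49, -0.017, 0.473], [-0.372, 0.683, -0.629, 0.35], [0.32, -0.542, -0.777, 0.826], [0.0, 0.0, 0.0, 1.0]]
wrist 68.42267434192216 254.21665959099343 191.71009863801737 [[0.443, -0.897, -0.002, -0.499], [-0.855, -0.423, 0.301, -0.04], [-0.271, -0.131, -0.953, 0.381], [0.0, 0.0, 0.0, 1.0]]
{'clock': 0.15, 'joint_pos': array([-1.11199026e+00,  2.41252359e-01,  4.01482458e-03,  1.33518859e+00,
        1.55093841e-06,  1.57076002e+00]), 'joint_vel': array([-1.00552215e-03, -2.68236805e-03,  4.53598747e-03,  1.36192342e-03,
       -1.17539429e-03,  3.43027174e-05]), 'tau': array([-9.42716251e-04, -3.72636402e+01,  2.52638000e+01,  1.23468140e-02,
       -2.45915578e-05,  5.09473125e-06]), 'eef_pos': array([ 0.22122276, -0.44785214,  0.22740405]), 'tool_rot': array([ 8.49384941e-01, -5.27773207e-01, -6.91736940e-04, -4.30764966e-04]), 'ft_force': array([-0.44715086,  0.5839923 , -0.40006125]), 'ft_torque': array([0.05564383, 0.0125143 , 0.03372052]), 'grip_width': 0.08563793199908966}
```

View pics/top0.png

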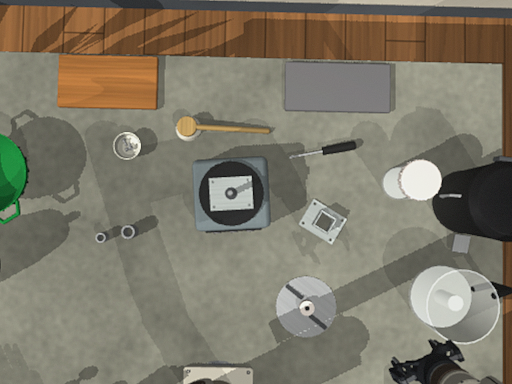

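View pics/side0.png

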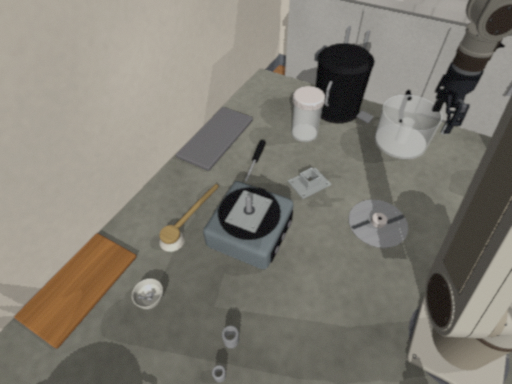

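Top view: there are two tubes, a smaller one at (100,237) and a bigger one at (128,231). In the side view they are at (218,373) and (231,336). The plate is at (324,221) and the base at (231,194). The other round or flat metal things are the slicing disc (306,306) and the tray (218,375), and neither fits the description. I choose the tube at (100,237) and will check it in a close crop.

```bash
python3 - <<'E'
from h import *
t=np.load('pics/top0.npy',allow_pickle=True).item(); s=np.load('pics/side0.npy',allow_pickle=True).item()
I=t['color'][:,:,::-1]
def crop(I,x0,y0,w,h,k): return cv2.resize(I[y0:y0+h,x0:x0+w],(w*k,h*k),interpolation=cv2.INTER_CUBIC)
a=crop(I,85,215,65,35,6) #390x210
b=crop(I,185,150,90,90,4) #360
p=crop(I,292,190,64,60,6) #384x360
q=crop(s['color'][:,:,::-1],200,315,65,69,4) #260x276
M=np.zeros((580,760,3),np.uint8)
M[:210,:390]=a; M[215:575,:360]=b; M[215:575,370:754]=p[:360,:384]; M[:210,400:660]=q[:210] if False else q[66:276]
cv2.imwrite('pics/crops.png',M)
for n,u,v in [('small',100,237),('big',128,231)]: print(n,onz(t,u,v,.034))
print('plate',onz(t,324,221,.02),'shaft',onz(t,231,193,.171),onz(t,231,194,.116))
E
```

```text
small [0.44944716 0.32770677 0.034     ]
big [0.46732871 0.25198427 0.034     ]
plate [ 0.50522665 -0.28751112  0.02      ] shaft [ 0.57325434 -0.0307472   0.171     ] [ 0.57231154 -0.02941156  0.116     ]
```

View pics/crops.png

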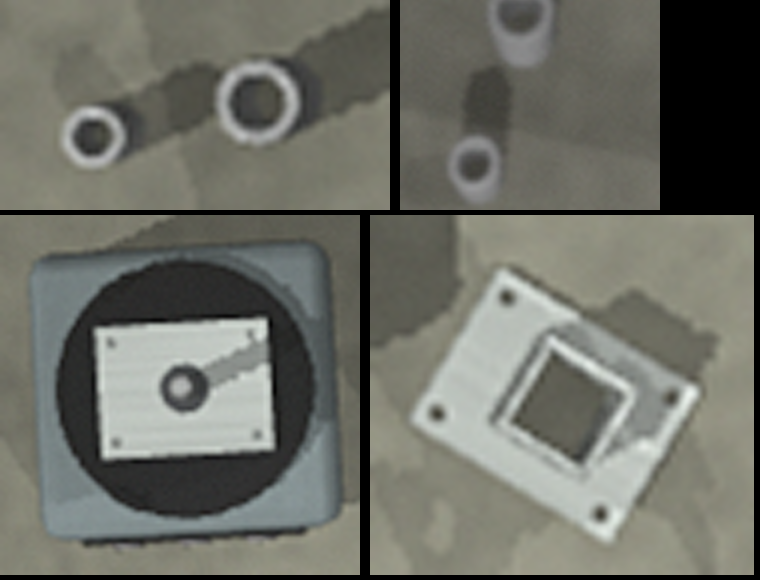

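The crop shows the chosen tube at about (100.5,237.7) in the top view, roughly 10.4 px or 28 mm across, so it is the smaller size. The other is about 37 mm. The plate lies collar up. Next I go above the small sleeve.

```bash
cat >> h.py <<'E'
from scipy.spatial.transform import Rotation as Ro
def yaw(R): return np.degrees(np.arctan2(R[1,0],R[0,0]))
def plan(target,tyaw,n,ease=False):
    o=telemetry.get_obs(); R=Ro.from_quat(o['tool_rot']).as_matrix(); p=np.array(o['eef_pos']); y=yaw(R)
    dy=(tyaw-y+180)%360-180
    d=(np.array(target)-p)/n*1000; rows=[]
    for i in range(n):
        a=np.radians(y+dy*i/n)
        x=np.array([np.cos(a),np.sin(a)]); yy=np.array([np.sin(a),-np.cos(a)])
        rows.append([round(float(d[:2]@x),1),round(float(d[:2]@yy),1),round(float(-d[2]),1),round(float(-dy/n),2)])
    print('at',p.round(4),'yaw',round(y,2),'tilt',np.round(np.degrees(np.arccos(-R[2,2])),2),'w',round(o['grip_width'],4),'F',o['ft_force'].round(1),'t',o['clock'])
    print(rows if n<12 else [rows[:n//2],rows[n//2:]])
E
python3 - <<'E'
from h import *
t=np.load('pics/top0.npy',allow_pickle=True).item()
p=onz(t,100.5,237.6,.034);print(p)
plan([p[0],p[1],.17],13,20)
E
```

```text
[0.44784154 0.3262921  0.034     ]
at [ 0.2212 -0.4479  0.2274] yaw -63.71 tilt 0.09 w 0.0856 F [-0.4  0.6 -0.4] t 0.15
[[[-29.7, -27.3, 2.9, -3.84], [-27.8, -29.2, 2.9, -3.84], [-25.8, -31.0, 2.9, -3.84], [-23.6, -32.7, 2.9, -3.84], [-21.4, -34.2, 2.9, -3.84], [-19.1, -35.5, 2.9, -3.84], [-16.6, -36.7, 2.9, -3.84], [-14.2, -37.8, 2.9, -3.84], [-11.6, -38.6, 2.9, -3.84], [-9.0, -39.3, 2.9, -3.84]], [[-6.3, -39.8, 2.9, -3.84], [-3.7, -40.2, 2.9, -3.84], [-1.0, -40.3, 2.9, -3.84], [1.7, -40.3, 2.9, -3.84], [4.4, -40.1, 2.9, -3.84], [7.1, -39.7, 2.9, -3.84], [9.7, -39.1, 2.9, -3.84], [12.3, -38.4, 2.9, -3.84], [14.9, -37.5, 2.9, -3.84], [17.4, -36.4, 2.9, -3.84]]]
```

Call:
apply_moves([
  [[-30,-27,3,-3.8],[-28,-29,3,-3.8],[-26,-31,3,-3.8],[-24,-33,3,-3.8],[-21,-34,3,-3.8],[-19,-35,3,-3.8],[-17,-37,3,-3.8],[-14,-38,3,-3.8],[-12,-39,3,-3.8],[-9,-39,3,-3.8]],
], hand=1)

```text
clock: 1.15
eef_pos: [0.3324, -0.0497, 0.1942]
tool_rot: [0.976, -0.216, -0.0, -0.001]
ft_force: [1.5, -0.1, -0.5]
grip_width: 0.0852
```

Call:
apply_moves([
  [[-6,-40,3,-3.8],[-4,-40,3,-3.8],[-1,-40,3,-3.8],[2,-40,3,-3.8],[4,-40,3,-3.8],[7,-40,3,-3.8],[10,-39,3,-3.8],[12,-38,3,-3.8],[15,-37,3,-3.8],[0,0,0,0]],
])

```text
clock: 2.15
eef_pos: [0.4278, 0.3191, 0.1642]
tool_rot: [0.995, 0.098, 0.0, -0.0]
ft_force: [-0.6, -0.8, 0.6]
grip_width: 0.0854
```

```bash
python3 - <<'E'
from h import *
plan([.448,.3265,.17],13,10)
c=snap('wrist','w1.png'); np.save('pics/w1.npy',c,allow_pickle=True)
print(proj(c,[.448,.3265,.034]),proj(c,[.467,.252,.034]))
E
```

```text
at [0.4278 0.3191 0.1642] yaw 11.28 tilt 0.07 w 0.0854 F [-0.6 -0.8  0.6] t 2.15
[[2.1, -0.3, -0.6, -0.17], [2.1, -0.3, -0.6, -0.17], [2.1, -0.3, -0.6, -0.17], [2.1, -0.3, -0.6, -0.17], [2.1, -0.3, -0.6, -0.17], [2.1, -0.3, -0.6, -0.17], [2.1, -0.3, -0.6, -0.17], [2.1, -0.3, -0.6, -0.17], [2.1, -0.3, -0.6, -0.17], [2.1, -0.3, -0.6, -0.17]]
[275.34096971 178.49309768] [277.49900703 246.40225664]
```

View pics/w1.png

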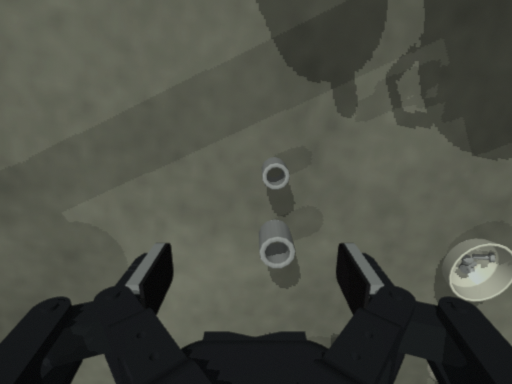

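The wrist view shows the small tube's rim at (275,176) against a prediction of (275.3,178.5), with the big one at (277,251) below it. So the position agrees to about 2 mm.

```bash
python3 - <<'E'
from h import *
c=np.load('pics/w1.npy',allow_pickle=True).item()
g=cv2.cvtColor(c['color'],cv2.COLOR_RGB2GRAY)[155:192,255:298]
m=(g>g.max()*0.78).astype(np.uint8); cs,_=cv2.findContours(m,cv2.RETR_EXTERNAL,cv2.CHAIN_APPROX_NONE); k=max(cs,key=cv2.contourArea)
e=cv2.minEnclosingCircle(k); print(e[0][0]+255,e[0][1]+155,e[1])
p=onz(c,e[0][0]+255,e[0][1]+155,.034) ; print(p,onz(c,275,176,.034))
q=onz(c,275,176,.034); 
plan([q[0],q[1],.065],13,10)
E
```

```text
275.20212745666504 175.43617057800293 13.02778148651123
[0.4471699 0.3295848 0.034    ] [0.447097   0.32897253 0.034     ]
at [0.4269 0.3169 0.1642] yaw 11.16 tilt 0.07 w 0.0852 F [ 0.7  0.3 -0.5] t 2.2
[[2.2, -0.8, 9.9, -0.18], [2.2, -0.8, 9.9, -0.18], [2.2, -0.8, 9.9, -0.18], [2.2, -0.8, 9.9, -0.18], [2.2, -0.8, 9.9, -0.18], [2.2, -0.8, 9.9, -0.18], [2.2, -0.8, 9.9, -0.18], [2.2, -0.7, 9.9, -0.18], [2.2, -0.7, 9.9, -0.18], [2.2, -0.7, 9.9, -0.18]]
```

Call:
apply_moves([
  [[4,-2,14,-0.3],[4,-2,14,-0.3],[4,-1,14,-0.3],[3,-1,14,-0.3],[3,-1,14,-0.3],[3,-1,14,-0.3],[1,0,10,0],[0,0,5,0],[0,0,0,0],[0,0,0,0]],
])

```text
clock: 3.2
eef_pos: [0.445, 0.3198, 0.0595]
tool_rot: [0.994, 0.108, -0.003, 0.003]
ft_force: [-0.3, 0.1, 1.0]
grip_width: 0.0856
```

```bash
python3 - <<'E'
from h import *
plan([.4474,.3288,.024],13,10)
E
```

```text
at [0.445  0.3198 0.0595] yaw 12.41 tilt 0.52 w 0.0856 F [-0.3  0.1  1. ] t 3.2
[[0.4, -0.8, 3.5, -0.06], [0.4, -0.8, 3.5, -0.06], [0.4, -0.8, 3.5, -0.06], [0.4, -0.8, 3.5, -0.06], [0.4, -0.8, 3.5, -0.06], [0.4, -0.8, 3.5, -0.06], [0.4, -0.8, 3.5, -0.06], [0.4, -0.8, 3.5, -0.06], [0.4, -0.8, 3.5, -0.06], [0.4, -0.8, 3.5, -0.06]]
```

Call:
apply_moves([
  [[1,-3,5,0],[1,-3,5,0],[1,-3,5,0],[0,-1,5,0],[0,0,5,0],[0,0,4,0],[0,0,3,0],[0,0,0,0],[0,0,0,0],[0,0,0,0]],
])

```text
clock: 4.2
eef_pos: [0.4464, 0.332, 0.0262]
tool_rot: [0.994, 0.108, -0.002, 0.002]
ft_force: [0.4, 0.7, 0.6]
grip_width: 0.0854
```

```bash
python3 - <<'E'
from h import *
plan([.4474,.3288,.027],13,1)
E
```

```text
at [0.4464 0.332  0.0262] yaw 12.45 tilt 0.36 w 0.0854 F [0.4 0.7 0.6] t 4.2
[[0.3, 3.3, -0.8, -0.55]]
```

Call:
apply_moves([
  [[1,3,0,0],[0,0,0,0],[0,0,0,0],[0,0,0,0],[0,0,0,0],[0,0,0,0],[0,0,0,0],[0,0,0,0],[0,0,0,0],[0,0,0,0]],
])

```text
clock: 5.2
eef_pos: [0.4488, 0.3293, 0.0271]
tool_rot: [0.994, 0.108, -0.001, 0.002]
ft_force: [-0.4, 0.4, -0.2]
grip_width: 0.0852
```

Call:
apply_moves([
  [[0,0,0,0],[0,0,0,0],[0,0,0,0],[0,0,0,0],[0,0,0,0],[0,0,0,0],[0,0,0,0],[0,0,0,0],[0,0,0,0],[0,0,0,0]],
], hand=-1)

```text
clock: 6.2
eef_pos: [0.4487, 0.3293, 0.0275]
tool_rot: [0.994, 0.108, -0.001, 0.002]
ft_force: [-1.2, -0.4, 1.0]
grip_width: 0.0234
```

```bash
python3 - <<'E'
from h import *
c=snap('wrist','w2.png'); o=telemetry.get_obs(); print(o['grip_width'])
E
```

```text
0.023657193232947026
```

View pics/w2.png

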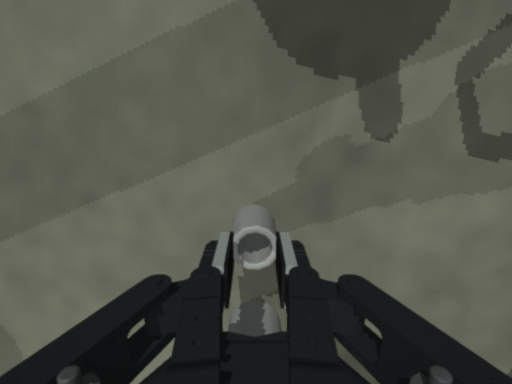

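The wrist view shows the sleeve between the pads, rim centre about (255,247), with its width looking the same as the finger gap.

```bash
python3 - <<'E'
from h import *
o=telemetry.get_obs()
c=snap('wrist'); p=onz(c,255,247,.034); print(p,o['eef_pos'])
R=Ro.from_quat(o['tool_rot']).as_matrix(); print('sleeve in tool mm',R.T@(p-o['eef_pos'])*1000)
f=K(c)[0]; d=np.linalg.norm(p-ray(c,255,247)[0]); print('OD est px43:',43/f*d)
E
```

```text
[0.44880056 0.3295796  0.034     ] [0.44871473 0.32929796 0.02745584]
sleeve in tool mm [ 0.12671028 -0.23261967 -6.54542452]
OD est px43: 0.0242721482261124
```

```bash
python3 - <<'E'
from h import *
c=np.load('pics/w1.npy',allow_pickle=True).item(); t=np.load('pics/top0.npy',allow_pickle=True).item()
def od(c,l,r,v,z): return np.linalg.norm(onz(c,l,v,z)-onz(c,r,v,z))*1000
g=cv2.cvtColor(c['color'],cv2.COLOR_RGB2GRAY).astype(int)
print('w1 row176',g[176,256:296].tolist()); print('big row251',g[251,252:304].tolist())
g2=cv2.cvtColor(t['color'],cv2.COLOR_RGB2GRAY).astype(int)
print('top row',g2[237,92:110].tolist(), g2[231,118:140].tolist()); print('col',g2[228:248,100].tolist())
print('w1 mm/px',od(c,262,288,176,.034)/26,'big',od(c,260,295,251,.034)/35,'top',od(t,95,105,237,.034)/10)
cv2.imwrite('pics/w2c.png',cv2.resize(cv2.imread('pics/w2.png')[190:300,190:320],None,fx=5,fy=5,interpolation=cv2.INTER_NEAREST))
E
```

```text
w1 row176 [93, 94, 94, 94, 93, 92, 108, 140, 139, 127, 100, 61, 54, 56, 56, 57, 56, 57, 57, 57, 56, 56, 54, 55, 53, 53, 55, 61, 76, 108, 137, 133, 121, 101, 95, 93, 93, 93, 91, 91]
big row251 [98, 99, 99, 99, 99, 99, 98, 110, 136, 138, 133, 127, 105, 64, 53, 54, 56, 57, 57, 58, 58, 58, 58, 59, 58, 57, 57, 57, 59, 58, 58, 56, 55, 59, 72, 82, 78, 90, 125, 135, 132, 129, 118, 94, 96, 97, 98, 98, 97, 98, 98, 98]
top row [127, 129, 127, 155, 165, 88, 61, 63, 69, 79, 73, 98, 155, 142, 66, 71, 74, 86] [79, 75, 85, 140, 158, 94, 59, 63, 67, 74, 81, 80, 78, 71, 127, 177, 141, 63, 64, 67, 72, 85]
col [116, 112, 110, 108, 110, 197, 163, 57, 63, 69, 66, 59, 61, 159, 168, 128, 125, 128, 130, 128]
w1 mm/px 1.0099425987040986 big 1.1003859080153184 top 2.720917523999273
```

View pics/w2c.png

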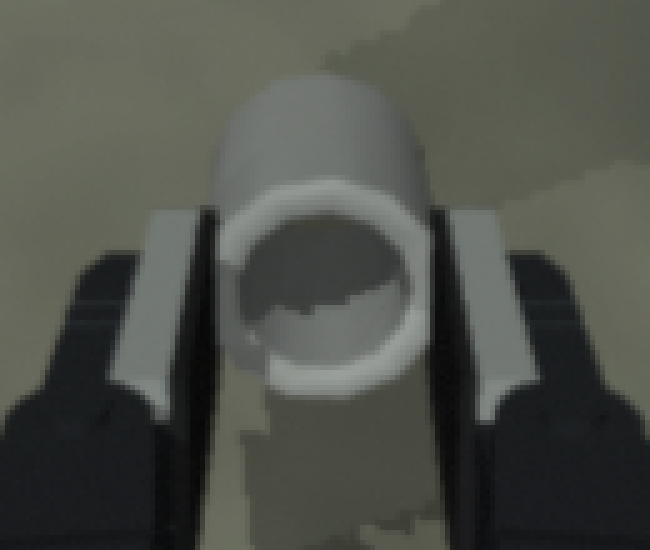

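The crop shows the bore as about 34 px, or 19 mm. The rim is clipped left and right by the soft pads, which explains the 23.6 mm reading, so it is the right sleeve and it sits centred in the tool. Next I estimate the shaft position and plan the lift and transfer.

```bash
python3 - <<'E'
from h import *
t=np.load('pics/top0.npy',allow_pickle=True).item()
def cr(u,v): return (185+(u+.5)/4-.5,150+(v-215+.5)/4-.5)
H=np.array([onz(t,*cr(*q),.116) for q in [(111,342),(251,333),(257,435),(116,443)]]); print(H.round(4).tolist(),'mean',H.mean(0))
print('tip',onz(t,*cr(181,387),.171))
e=(H[0]-H[1])+(H[3]-H[2]); print('base yaw',np.degrees(np.arctan2(e[1],e[0]))-90, np.linalg.norm(H[0]-H[1]),np.linalg.norm(H[1]-H[2]))
def cp(u,v): return (292+(u-370+.5)/6-.5,190+(v-215+.5)/6-.5)
P=np.array([onz(t,*cp(*q),.005) for q in [(508,297),(672,398),(601,513),(437,413)]]); print('plate',P.mean(0),P.round(4).tolist())
e=(P[0]-P[1])+(P[3]-P[2]); print('plate long axis deg',np.degrees(np.arctan2(e[1],e[0])),np.linalg.norm(P[0]-P[1]),np.linalg.norm(P[1]-P[2]))
plan([.45,.329,.26],13,10)
E
```

```text
[[0.6037, 0.0191, 0.116], [0.6114, -0.0706, 0.116], [0.5461, -0.0758, 0.116], [0.539, 0.0143, 0.116]] mean [ 0.57504869 -0.02825336  0.116     ]
tip [ 0.57411025 -0.02798606  0.171     ]
base yaw 4.686118076341799 0.08997802264003328 0.06556397999180344
plate [ 0.50388971 -0.28566095  0.005     ] [[0.5542, -0.263, 0.005], [0.5084, -0.341, 0.005], [0.4538, -0.3083, 0.005], [0.4991, -0.2304, 0.005]]
plate long axis deg 59.68747619076459 0.09044259187586959 0.06360259827629539
at [0.4487 0.3293 0.0274] yaw 12.44 tilt 0.26 w 0.0234 F [-0.8 -0.6  0.7] t 6.3
[[0.1, 0.1, -23.3, -0.06], [0.1, 0.1, -23.3, -0.06], [0.1, 0.1, -23.3, -0.06], [0.1, 0.1, -23.3, -0.06], [0.1, 0.1, -23.3, -0.06], [0.1, 0.1, -23.3, -0.06], [0.1, 0.1, -23.3, -0.06], [0.1, 0.1, -23.3, -0.06], [0.1, 0.1, -23.3, -0.06], [0.1, 0.1, -23.3, -0.06]]
```

Call:
apply_moves([
  [[0,0,-10,0],[0,0,-20,0],[0,0,-28,0],[0,0,-30,0],[0,0,-30,0],[0,0,-30,0],[0,0,-30,0],[0,0,-25,0],[0,0,-15,0],[0,0,0,0]],
])

```text
clock: 7.3
eef_pos: [0.4477, 0.3289, 0.2566]
tool_rot: [0.994, 0.108, -0.003, 0.003]
ft_force: [-0.6, -0.9, -1.9]
grip_width: 0.0232
```

```bash
python3 - <<'E'
from h import *
plan([.57,-.03,.26],6,10)
E
```

```text
at [0.4477 0.3289 0.2566] yaw 12.42 tilt 0.45 w 0.0232 F [-0.6 -0.9 -1.9] t 7.3
[[4.2, 37.7, -0.3, 0.64], [4.6, 37.6, -0.3, 0.64], [5.1, 37.6, -0.3, 0.64], [5.5, 37.5, -0.3, 0.64], [5.9, 37.5, -0.3, 0.64], [6.3, 37.4, -0.3, 0.64], [6.8, 37.3, -0.3, 0.64], [7.2, 37.2, -0.3, 0.64], [7.6, 37.2, -0.3, 0.64], [8.0, 37.1, -0.3, 0.64]]
```

Call:
apply_moves([
  [[4,25,0,0.6],[5,42,0,0.8],[6,42,0,0.8],[6,42,0,0.8],[7,42,0,0.8],[7,42,0,0.8],[7,42,0,0.8],[8,40,0,0.8],[8,37,0,0.8],[6,20,0,0]],
])

```text
clock: 8.3
eef_pos: [0.5693, -0.0407, 0.2484]
tool_rot: [0.999, 0.049, -0.009, 0.003]
ft_force: [0.5, 0.0, -1.2]
grip_width: 0.0233
```

```bash
python3 - <<'E'
from h import *
plan([.5745,-.028,.245],4.7,1)
E
```

```text
at [ 0.5693 -0.0407  0.2484] yaw 5.67 tilt 1.07 w 0.0233 F [ 0.5  0.  -1.2] t 8.3
[[6.5, -12.2, 3.4, 0.97]]
```

Call:
apply_moves([
  [[3,-6,0,0.5],[3,-6,0,0.5],[0,0,0,0],[0,0,0,0],[0,0,0,0],[0,0,0,0],[0,0,0,0],[0,0,0,0],[0,0,0,0],[0,0,0,0]],
])

```text
clock: 9.3
eef_pos: [0.5723, -0.0266, 0.2449]
tool_rot: [0.999, 0.041, -0.012, 0.003]
ft_force: [0.7, -1.0, -1.0]
grip_width: 0.0236
```

```bash
python3 - <<'E'
from h import *
plan([.5745,-.028,.245],4.7,1)
c=snap('wrist','w3.png'); np.save('pics/w3.npy',c,allow_pickle=True)
print(proj(c,[.5745,-.028,.171]),proj(c,[.5745,-.028,.116])); o=telemetry.get_obs(); print(o['tool_rot'])
E
```

```text
at [ 0.5723 -0.0266  0.2449] yaw 4.65 tilt 1.39 w 0.0236 F [ 0.7 -1.  -1. ] t 9.3
[[2.1, 1.5, -0.1, -0.05]]
[259.14625915 201.08157307] [259.53387391 182.74241632]
[ 0.99910238  0.04058781 -0.01174152  0.00303494]
```

View pics/w3.png

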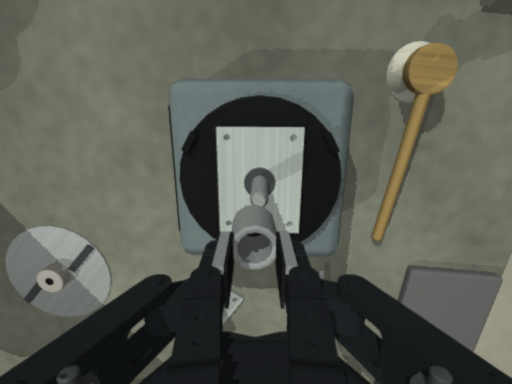

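The view shows the shaft from its foot at (259,183) to its tip at about (259,200), against a predicted tip of (259.1,201). The pad holes are at (226,137), (293,138), (228,223) and (290,224). The sleeve is held upright at (255,247).

```bash
python3 - <<'E'
from h import *
c=np.load('pics/w3.npy',allow_pickle=True).item()
g=255-cv2.cvtColor(c['color'],cv2.COLOR_RGB2GRAY).astype(float); H=[]
for u,v in [(226,137),(293,138),(228,223),(290,224)]:
    w=g[v-4:v+5,u-4:u+5]; w=np.clip(w-np.median(w)-15,0,None); yy,xx=np.mgrid[v-4:v+5,u-4:u+5]
    a,b=(w*xx).sum()/w.sum(),(w*yy).sum()/w.sum(); p=onz(c,a,b,.116); H.append(p); print(round(a,1),round(b,1),p.round(4))
H=np.array(H); m=H.mean(0); print('mean',m); e=(H[0]-H[2]+H[1]-H[3]); print('yaw',np.degrees(np.arctan2(e[1],e[0]))-90, np.linalg.norm(H[0]-H[2]),np.linalg.norm(H[0]-H[1]))
print('tip?',onz(c,259,200.5,.171))
o=telemetry.get_obs(); R=Ro.from_quat(o['tool_rot']).as_matrix(); print('toolz',R[:,2],'eef',o['eef_pos'], 'sleeve bottom',o['eef_pos']+R[:,2]*.0275)
E
```

```text
225.9 136.8 [0.5381 0.0151 0.116 ]
292.4 137.4 [0.602  0.0199 0.116 ]
228.7 222.9 [ 0.5457 -0.0751  0.116 ]
288.8 223.1 [ 0.6092 -0.0695  0.116 ]
mean [ 0.57374514 -0.02739504  0.116     ]
yaw 4.699610650178627 0.0905198892169196 0.06400520698997832
tip? [ 0.57433574 -0.02750256  0.171     ]
toolz [-0.02321559 -0.00701755 -0.99970585] eef [ 0.5723384  -0.02665627  0.24490238] sleeve bottom [ 0.57169998 -0.02684925  0.21741047]
```

Call:
apply_moves([
  [[1,0.5,5,0],[1,0.2,7,0],[0.5,0,7,0],[0.3,0,7,0],[0.2,0,6,0],[0,0,4,0],[0,0,0,0],[0,0,0,0],[0,0,0,0],[0,0,0,0]],
])

```text
clock: 10.35
eef_pos: [0.5742, -0.0278, 0.2045]
tool_rot: [0.999, 0.04, -0.013, 0.003]
ft_force: [-0.0, -0.4, -0.3]
grip_width: 0.0236
```

```bash
cat >> h.py <<'E'
def st(off=0):
    o=telemetry.get_obs(); R=Ro.from_quat(o['tool_rot']).as_matrix(); print('eef',o['eef_pos'].round(4),'toolz deg',np.degrees(R[:2,2]).round(2),'yaw',round(yaw(R),2),'bottom',(o['eef_pos']+R[:,2]*off).round(4),'F',o['ft_force'].round(1),'M',o['ft_torque'].round(2),'w',round(o['grip_width'],4),'t',o['clock'])
E
python3 -c "
from h import *
st(.0275)"
```

```text
eef [ 0.5742 -0.0278  0.2045] toolz deg [-1.44 -0.4 ] yaw 4.61 bottom [ 0.5735 -0.028   0.1771] F [-0.  -0.4 -0.3] M [ 0.05 -0.02  0.06] w 0.0236 t 10.35
```

Call:
apply_moves([
  [[0.5,-0.3,2,0],[0.1,0,3,0],[0.1,0,4,0],[0.1,0,4,0],[0.1,0,4,0],[0.1,0,4,0],[0,0,3,0],[0,0,1,0],[0,0,0,0],[0,0,0,0]],
])

```text
clock: 11.35
eef_pos: [0.5747, -0.0275, 0.1774]
tool_rot: [0.999, 0.04, -0.013, 0.003]
ft_force: [-0.1, -0.2, -1.4]
grip_width: 0.0236
```

```bash
python3 -c "
from h import *
st(.0275)"
```

```text
eef [ 0.5747 -0.0275  0.1774] toolz deg [-1.42 -0.4 ] yaw 4.61 bottom [ 0.574  -0.0277  0.1499] F [-0.1 -0.2 -1.4] M [-0.02 -0.07  0.  ] w 0.0236 t 11.35
```

Call:
apply_moves([
  [[0.1,0,4,0],[0.1,0,5,0],[0.1,0,5,0],[0.1,0,5,0],[0.1,0,5,0],[0,0,4,0],[0,0,3,0],[0,0,1,0],[0,0,0,0],[0,0,0,0]],
])

```text
clock: 12.35
eef_pos: [0.5749, -0.0278, 0.1439]
tool_rot: [0.999, 0.04, -0.012, 0.003]
ft_force: [-0.0, -0.4, -0.7]
grip_width: 0.0232
```

```bash
python3 -c "
from h import *
st(.0275)"
```

```text
eef [ 0.5749 -0.0278  0.1439] toolz deg [-1.31 -0.41] yaw 4.61 bottom [ 0.5742 -0.028   0.1164] F [-0.  -0.4 -0.7] M [-0.    0.02  0.03] w 0.0232 t 12.35
```

Nearly home with no contact force. I press lightly, then release.

Call:
apply_moves([
  [[0,0,0.7,0],[0,0,0.7,0],[0,0,0.7,0],[0,0,0.7,0],[0,0,0,0],[0,0,0,0],[0,0,0,0],[0,0,0,0],[0,0,0,0],[0,0,0,0]],
])

```text
clock: 13.35
eef_pos: [0.5749, -0.0279, 0.1436]
tool_rot: [0.999, 0.04, -0.01, 0.003]
ft_force: [-1.8, -0.4, 2.2]
grip_width: 0.0234
```

Call:
apply_moves([
  [[0,0,0,0],[0,0,0,0],[0,0,0,0],[0,0,0,0],[0,0,0,0],[0,0,0,0],[0,0,0,0],[0,0,0,0],[0,0,0,0],[0,0,0,0]],
], hand=1)

```text
clock: 14.35
eef_pos: [0.5754, -0.0278, 0.1422]
tool_rot: [0.999, 0.04, -0.011, 0.003]
ft_force: [0.3, 0.2, -0.1]
grip_width: 0.0854
```

Call:
apply_moves([
  [[0,0,-5,0],[0,0,-10,0],[0,0,-15,0],[0,0,-20,0],[0,0,-20,0],[0,0,-20,0],[0,0,-15,0],[0,0,-5,0],[0,0,0,0],[0,0,0,0]],
])

```text
clock: 15.35
eef_pos: [0.5782, -0.027, 0.2623]
tool_rot: [0.999, 0.04, -0.008, 0.003]
ft_force: [-0.2, -0.4, 0.6]
grip_width: 0.0855
```

```bash
python3 - <<'E'
from h import *
st()
c=snap('wrist'); s=snap('side')
for n,cc in (('wrist',c),('side',s)):
    print(n,[proj(cc,[.574,-.0275,z]).round(1).tolist() for z in (.116,.15,.171)])
I=np.zeros((480,760,3),np.uint8)
def crop(c,u,v,k):
    a=c['color'][:,:,::-1][max(v-48,0):v+48,max(u-38,0):u+38]; return cv2.resize(a,None,fx=k,fy=k,interpolation=cv2.INTER_NEAREST)
for i,cc in enumerate((c,s)):
    u,v=proj(cc,[.574,-.0275,.14]).astype(int); a=crop(cc,u,v,5); I[:a.shape[0],i*380:i*380+a.shape[1]]=a; print('crop origin',u-38,v-48)
cv2.imwrite('pics/seat.png',I)
E
```

```text
eef [ 0.5782 -0.027   0.2623] toolz deg [-0.93 -0.42] yaw 4.61 bottom [ 0.5782 -0.027   0.2623] F [-0.2 -0.4  0.6] M [-0.03 -0.    0.02] w 0.0855 t 15.35
wrist [[252.8, 176.8], [252.0, 186.0], [251.5, 192.8]]
side [[249.1, 209.6], [248.7, 201.8], [248.5, 196.8]]
crop origin 214 135
crop origin 210 156
```

View pics/seat.png

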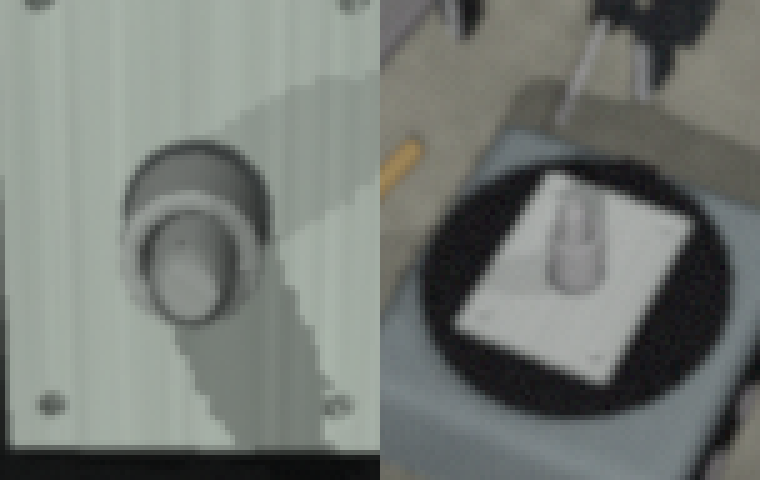

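The crops show the sleeve flush on the pad around the shaft and the shaft standing centred in it, so it is home. Next is the plate, which I will grip across the collar along the plate's x (yaw about -30.3°).

```bash
python3 - <<'E'
from h import *
plan([.504,-.2857,.19],-30.3,10)
E
```

```text
at [ 0.5779 -0.027   0.2618] yaw 4.61 tilt 1.08 w 0.0853 F [-0.1  0.4  0. ] t 15.45
[[-9.4, 25.2, 7.2, 3.49], [-7.9, 25.7, 7.2, 3.49], [-6.3, 26.2, 7.2, 3.49], [-4.7, 26.5, 7.2, 3.49], [-3.1, 26.7, 7.2, 3.49], [-1.5, 26.9, 7.2, 3.49], [0.2, 26.9, 7.2, 3.49], [1.8, 26.8, 7.2, 3.49], [3.5, 26.7, 7.2, 3.49], [5.1, 26.4, 7.2, 3.49]]
```

Call:
apply_moves([
  [[-9,25,7,3.5],[-8,26,7,3.5],[-6,26,7,3.5],[-5,27,7,3.5],[-3,27,7,3.5],[-2,27,7,3.5],[0,27,7,3.5],[2,27,7,3.5],[4,24,7,3.5],[3,15,4,3]],
])

```text
clock: 16.45
eef_pos: [0.4982, -0.2774, 0.185]
tool_rot: [0.964, -0.267, -0.016, 0.005]
ft_force: [-0.3, 1.0, 0.2]
grip_width: 0.0852
```

Call:
apply_moves([
  [[0,0,0,0],[0,0,0,0],[0,0,0,0],[0,0,0,0],[0,0,0,0],[0,0,0,0],[0,0,0,0],[0,0,0,0],[0,0,0,0],[0,0,0,0]],
])

```text
clock: 17.45
eef_pos: [0.499, -0.2741, 0.1847]
tool_rot: [0.964, -0.264, -0.017, 0.004]
ft_force: [0.3, -0.5, 0.1]
grip_width: 0.0855
```

```bash
python3 - <<'E'
from h import *
st(); plan([.504,-.2857,.19],-30.3,1)
c=snap('wrist','w4.png'); np.save('pics/w4.npy',c,allow_pickle=True)
for p in [[0.5542, -0.263, 0.005], [0.5084, -0.341, 0.005], [0.4538, -0.3083, 0.005], [0.4991, -0.2304, 0.005]]: print(proj(c,p))
E
```

```text
eef [ 0.499  -0.2741  0.1847] toolz deg [-1.97  0.08] yaw -30.66 bottom [ 0.499  -0.2741  0.1847] F [ 0.3 -0.5  0.1] M [-0.02 -0.05  0.01] w 0.0855 t 17.45
at [ 0.499  -0.2741  0.1847] yaw -30.66 tilt 1.97 w 0.0855 F [ 0.3 -0.5  0.1] t 17.45
[[10.2, 7.4, -5.3, -0.36]]
[295.78889537 135.74503808]
[292.70619735 209.84953007]
[241.2375182  209.06287873]
[239.39503242 135.59408993]
```

View pics/w4.png

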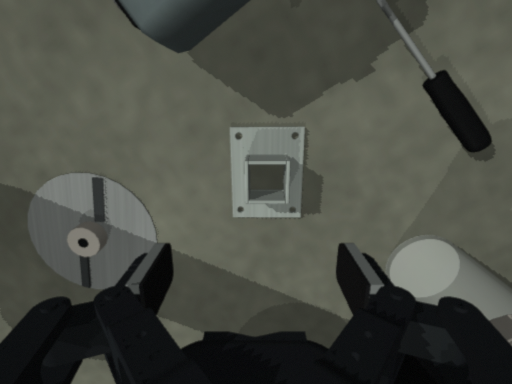

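The plate's four holes are at about (238,136), (295,136), (240,210) and (292,210). That is within 1.5 px of prediction and square with the jaws. The collar is at (267,180).

```bash
python3 - <<'E'
from h import *
c=np.load('pics/w4.npy',allow_pickle=True).item()
g=255-cv2.cvtColor(c['color'],cv2.COLOR_RGB2GRAY).astype(float); H=[]
for u,v in [(238,136),(295,136),(240,210),(292,210)]:
    w=g[v-5:v+6,u-5:u+6]; w=np.clip(w-np.median(w)-20,0,None); yy,xx=np.mgrid[v-5:v+6,u-5:u+6]
    a,b=(w*xx).sum()/w.sum(),(w*yy).sum()/w.sum(); p=onz(c,a,b,.005); H.append(p); print(round(a,1),round(b,1),p.round(4))
H=np.array(H); m=H.mean(0); print('mean',m); e=(H[0]-H[2]+H[1]-H[3]); y=np.degrees(np.arctan2(e[1],e[0]))-90; print('x-axis yaw',y, np.linalg.norm(H[0]-H[2]),np.linalg.norm(H[0]-H[1]))
st();plan([m[0],m[1],.07],y,10)
E
```

```text
237.9 135.7 [ 0.4976 -0.2297  0.005 ]
294.4 135.0 [ 0.5532 -0.2615  0.005 ]
239.9 209.0 [ 0.4524 -0.3074  0.005 ]
292.0 209.3 [ 0.508 -0.34   0.005]
mean [ 0.50280345 -0.28462784  0.005     ]
x-axis yaw -30.06985073149056 0.08987991737905893 0.06407927853234073
eef [ 0.499  -0.2741  0.1847] toolz deg [-1.97  0.08] yaw -30.67 bottom [ 0.499  -0.2741  0.1847] F [-0.4 -0.7  0.4] M [-0.02 -0.03  0.06] w 0.0856 t 17.5
at [ 0.499  -0.2741  0.1847] yaw -30.67 tilt 1.97 w 0.0856 F [-0.4 -0.7  0.4] t 17.5
[[0.9, 0.7, 11.5, -0.06], [0.9, 0.7, 11.5, -0.06], [0.9, 0.7, 11.5, -0.06], [0.9, 0.7, 11.5, -0.06], [0.9, 0.7, 11.5, -0.06], [0.9, 0.7, 11.5, -0.06], [0.9, 0.7, 11.5, -0.06], [0.9, 0.7, 11.5, -0.06], [0.9, 0.7, 11.5, -0.06], [0.9, 0.7, 11.5, -0.06]]
```

Call:
apply_moves([
  [[2,1,14,0],[2,1,14,0],[2,1,14,0],[2,0.5,14,0],[1.5,0.5,14,0],[1.2,0.4,14,0],[0.8,0.3,12,0],[0.5,0,9,0],[0,0,5,0],[0,0,0,0]],
])

```text
clock: 18.5
eef_pos: [0.5042, -0.286, 0.0711]
tool_rot: [0.964, -0.265, -0.015, 0.004]
ft_force: [-0.8, 0.2, 1.0]
grip_width: 0.0852
```

```bash
python3 - <<'E'
from h import *
st();plan([.5034,-.285,.03],-30.1,1)
E
```

```text
eef [ 0.5042 -0.286   0.0711] toolz deg [-1.8  -0.01] yaw -30.74 bottom [ 0.5042 -0.286   0.0711] F [-0.8  0.2  1. ] M [-0.01 -0.04  0.05] w 0.0852 t 18.5
at [ 0.5042 -0.286   0.0711] yaw -30.74 tilt 1.8 w 0.0852 F [-0.8  0.2  1. ] t 18.5
[[-1.2, -0.4, 41.1, -0.64]]
```

Call:
apply_moves([
  [[0,-0.5,5,-0.6],[0,-0.5,7,0],[0,0,7,0],[0,0,7,0],[0,0,6,0],[0,0,5,0],[0,0,3,0],[0,0,0,0],[0,0,0,0],[0,0,0,0]],
])

```text
clock: 19.5
eef_pos: [0.5046, -0.2855, 0.0291]
tool_rot: [0.966, -0.259, -0.014, 0.005]
ft_force: [-0.7, 0.4, -0.2]
grip_width: 0.0857
```

```bash
python3 - <<'E'
from h import *
st();plan([.5032,-.285,.03],-30.1,1)
E
```

```text
eef [ 0.5046 -0.2855  0.0291] toolz deg [-1.66 -0.09] yaw -30.08 bottom [ 0.5046 -0.2855  0.0291] F [-0.7  0.4 -0.2] M [ 0.02 -0.03 -0.06] w 0.0857 t 19.5
at [ 0.5046 -0.2855  0.0291] yaw -30.08 tilt 1.66 w 0.0857 F [-0.7  0.4 -0.2] t 19.5
[[-1.5, 0.2, -0.9, 0.02]]
```

Call:
apply_moves([
  [[-1,0,-0.5,0],[0,0,0,0],[0,0,0,0],[0,0,0,0],[0,0,0,0],[0,0,0,0],[0,0,0,0],[0,0,0,0],[0,0,0,0],[0,0,0,0]],
], hand=-1)

```text
clock: 20.5
eef_pos: [0.5042, -0.2853, 0.0311]
tool_rot: [0.966, -0.259, -0.013, 0.005]
ft_force: [0.1, -0.3, -0.3]
grip_width: 0.0454
```

```bash
python3 - <<'E'
from h import *
st()
c=snap('wrist','w5.png'); np.save('pics/w5.npy',c,allow_pickle=True)
E
```

```text
eef [ 0.5042 -0.2853  0.0311] toolz deg [-1.56 -0.14] yaw -30.08 bottom [ 0.5042 -0.2853  0.0311] F [ 0.1 -0.3 -0.3] M [0.04 0.03 0.  ] w 0.0454 t 20.5
```

Gripped on the collar: 45.4 mm, with the same pad softness as before. Lifting.

Call:
apply_moves([
  [[0,0,-6,0],[0,0,-12,0],[0,0,-18,0],[0,0,-24,0],[0,0,-28,0],[0,0,-30,0],[0,0,-30,0],[0,0,-26,0],[0,0,-18,0],[0,0,-8,0]],
])

```text
clock: 21.55
eef_pos: [0.5073, -0.2832, 0.242]
tool_rot: [0.966, -0.259, -0.016, 0.004]
ft_force: [0.5, -1.3, -2.4]
grip_width: 0.0451
```

```bash
python3 - <<'E'
from h import *
st(.0305); plan([.574,-.0275,.228],4.7,16)
E
```

```text
eef [ 0.5073 -0.2832  0.242 ] toolz deg [-1.85  0.03] yaw -30.08 bottom [ 0.5063 -0.2832  0.2115] F [ 0.5 -1.3 -2.4] M [ 0.04 -0.08 -0.05] w 0.0451 t 21.55
at [ 0.5073 -0.2832  0.242 ] yaw -30.08 tilt 1.85 w 0.0451 F [ 0.5 -1.3 -2.4] t 21.55
[[[-4.4, -15.9, 0.9, -2.17], [-3.8, -16.1, 0.9, -2.17], [-3.2, -16.2, 0.9, -2.17], [-2.6, -16.3, 0.9, -2.17], [-1.9, -16.4, 0.9, -2.17], [-1.3, -16.5, 0.9, -2.17], [-0.7, -16.5, 0.9, -2.17], [-0.1, -16.5, 0.9, -2.17]], [[0.6, -16.5, 0.9, -2.17], [1.2, -16.5, 0.9, -2.17], [1.8, -16.4, 0.9, -2.17], [2.4, -16.3, 0.9, -2.17], [3.0, -16.2, 0.9, -2.17], [3.7, -16.1, 0.9, -2.17], [4.3, -16.0, 0.9, -2.17], [4.9, -15.8, 0.9, -2.17]]]
```

Call:
apply_moves([
  [[-4,-12,0,-2],[-4,-16,0,-2.2],[-3,-17,0,-2.2],[-2.5,-17,0,-2.2],[-2,-17,0,-2.2],[-1.5,-17,0,-2.2],[-0.5,-17,0,-2.2],[0,-17,0,-2.2],[0.5,-17,0,-2.2],[1,-17,0,-2.2]],
])

```text
clock: 22.55
eef_pos: [0.5416, -0.1032, 0.2293]
tool_rot: [0.998, -0.054, -0.027, -0.004]
ft_force: [-0.1, -0.2, -2.2]
grip_width: 0.045
```

Call:
apply_moves([
  [[2,-17,0,-2.2],[2.5,-17,0,-2.2],[3,-17,0,-2.2],[3.5,-16,0,-2.2],[3,-12,0,-2],[1,-5,0,-1],[0,0,0,0],[0,0,0,0],[0,0,0,0],[0,0,0,0]],
])

```text
clock: 23.55
eef_pos: [0.5508, -0.0046, 0.2183]
tool_rot: [0.997, 0.064, -0.038, -0.009]
ft_force: [-0.1, -0.5, -2.3]
grip_width: 0.0453
```

```bash
python3 - <<'E'
from h import *
st(.0305); plan([.574,-.0275,.228],4.7,1)
c=snap('wrist','w6.png'); np.save('pics/w6.npy',c,allow_pickle=True)
c=snap('side','s6.png'); np.save('pics/s6.npy',c,allow_pickle=True)
E
```

```text
eef [ 0.5508 -0.0046  0.2183] toolz deg [-4.36  0.73] yaw 7.44 bottom [ 0.5484 -0.0042  0.1879] F [-0.1 -0.5 -2.3] M [ 0.03 -0.11 -0.01] w 0.0453 t 23.55
at [ 0.5508 -0.0046  0.2183] yaw 7.44 tilt 4.43 w 0.0453 F [-0.1 -0.5 -2.3] t 23.55
[[20.1, 25.7, -9.7, 2.74]]
```

View pics/w6.png

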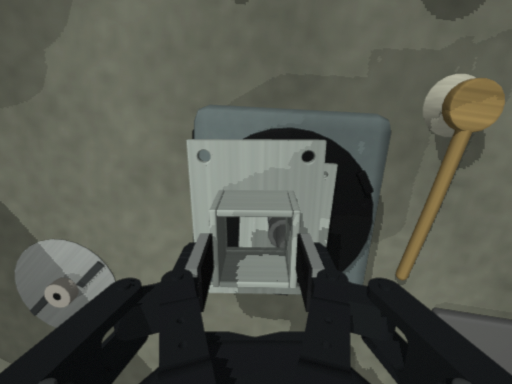

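The plate is held collar up, but the tool has drifted to 4.4° of tilt and has sunk during the sideways move. The shaft shows through the collar at (278,235). I raise it and correct gently, watching how the tilt responds.

Call:
apply_moves([
  [[0,0,-4,-0.5],[1,2,-4,-0.5],[2,3,-4,-0.5],[3,4,-4,-0.5],[3,4,-4,-0.5],[3,4,-3,0],[3,3,-2,0],[2,2,0,0],[1,1,0,0],[0,0,0,0]],
])

```text
clock: 24.65
eef_pos: [0.5772, -0.0281, 0.2441]
tool_rot: [0.996, 0.087, -0.036, -0.009]
ft_force: [0.6, -0.2, -2.1]
grip_width: 0.0454
```

```bash
python3 - <<'E'
from h import *
st(.0305); plan([.574,-.0275,.228],4.7,1); print(telemetry.get_obs()['joint_pos'].round(3).tolist(),telemetry.get_obs()['joint_vel'].round(3).tolist())
E
```

```text
eef [ 0.5772 -0.0281  0.2441] toolz deg [-4.24  0.72] yaw 10.01 bottom [ 0.5749 -0.0278  0.2137] F [ 0.6 -0.2 -2.1] M [-0.   -0.15 -0.04] w 0.0454 t 24.65
at [ 0.5772 -0.0281  0.2441] yaw 10.01 tilt 4.3 w 0.0454 F [ 0.6 -0.2 -2.1] t 24.65
[[-3.0, -1.2, 16.1, 5.31]]
[-0.053, 0.458, 0.355, 1.543, 0.009, 1.343] [0.0, 0.005, -0.001, 0.001, 0.004, 0.0]
```

Call:
apply_moves([
  [[12,0,0,1],[12,0,0,1],[12,0,0,1],[12,0,0,1],[12,0,0,1],[0,0,0,0],[0,0,0,0],[0,0,0,0],[0,0,0,0],[0,0,0,0]],
])

```text
clock: 25.65
eef_pos: [0.6347, -0.0186, 0.238]
tool_rot: [0.998, 0.042, -0.04, -0.008]
ft_force: [-0.1, -0.8, -1.6]
grip_width: 0.0453
```

```bash
python3 - <<'E'
from h import *
st(.0305); print(telemetry.get_obs()['joint_pos'].round(3).tolist())
E
```

```text
eef [ 0.6347 -0.0186  0.238 ] toolz deg [-4.62  0.75] yaw 4.92 bottom [ 0.6322 -0.0182  0.2076] F [-0.1 -0.8 -1.6] M [-0.02 -0.1  -0.  ] w 0.0453 t 25.65
[-0.034, 0.595, 0.564, 1.62, 0.01, 1.451]
```

Call:
apply_moves([
  [[-20,0,0,0],[-20,0,0,0],[-20,0,0,0],[0,0,0,0],[0,0,0,0],[0,0,-20,0],[0,0,-20,0],[0,0,0,0],[0,0,0,0],[0,0,0,0]],
])

```text
clock: 26.65
eef_pos: [0.5773, -0.0245, 0.2829]
tool_rot: [0.998, 0.043, -0.039, -0.008]
ft_force: [-0.3, -0.4, -2.4]
grip_width: 0.045
```

```bash
python3 - <<'E'
from h import *
st(.0305); print(telemetry.get_obs()['joint_pos'].round(3).tolist())
E
```

```text
eef [ 0.5773 -0.0245  0.2829] toolz deg [-4.52  0.76] yaw 4.93 bottom [ 0.5749 -0.0241  0.2525] F [-0.3 -0.4 -2.4] M [-0.   -0.09  0.03] w 0.045 t 26.65
[-0.047, 0.46, 0.457, 1.647, 0.009, 1.438]
```

Call:
apply_moves([
  [[18,0,-2,0],[20,0,-2,0],[20,0,-2,0],[20,0,-2,0],[20,0,-2,0],[20,0,-2,0],[20,0,-1,0],[20,0,0,0],[20,0,0,0],[0,0,0,0]],
])

```text
clock: 27.65
eef_pos: [0.7361, -0.0079, 0.2494]
tool_rot: [0.998, 0.043, -0.043, -0.009]
ft_force: [-0.3, -0.4, -2.9]
grip_width: 0.0451
```

```bash
python3 - <<'E'
from h import *
st(.0305); print(telemetry.get_obs()['joint_pos'].round(3).tolist())
E
```

```text
eef [ 0.7361 -0.0079  0.2494] toolz deg [-4.95  0.78] yaw 4.93 bottom [ 0.7335 -0.0075  0.219 ] F [-0.3 -0.4 -2.9] M [ 0.01 -0.13  0.03] w 0.0451 t 27.65
[-0.016, 0.953, 1.269, 1.974, 0.012, 1.469]
```

Call:
apply_moves([
  [[15,0,0,0],[15,0,0,0],[15,0,0,0],[15,0,0,0],[0,0,0,0],[0,0,0,0],[0,0,0,0],[0,0,0,0],[0,0,0,0],[0,0,0,0]],
])

```text
clock: 28.65
eef_pos: [0.7648, -0.0024, 0.232]
tool_rot: [0.999, 0.042, -0.019, -0.007]
ft_force: [0.3, -0.0, -1.6]
grip_width: 0.0454
```

```bash
python3 - <<'E'
from h import *
st(.0305); print(telemetry.get_obs()['joint_pos'].round(3).tolist())
E
```

```text
eef [ 0.7648 -0.0024  0.232 ] toolz deg [-2.19  0.75] yaw 4.86 bottom [ 0.7636 -0.002   0.2015] F [ 0.3 -0.  -1.6] M [ 0.04 -0.04  0.01] w 0.0454 t 28.65
[-0.008, 0.976, 1.275, 1.908, 0.013, 1.478]
```

Pushing against the reach limit brings the tilt back, from 4.95° to 2.2°. A little more.

Call:
apply_moves([
  [[15,0,0,0],[15,0,0,0],[6,0,0,0],[0,0,0,0],[0,0,0,0],[0,0,-5,0],[-5,0,-8,0],[-5,0,-8,0],[-8,0,-3,0],[-10,0,0,0]],
])

```text
clock: 29.65
eef_pos: [0.7512, -0.0017, 0.2445]
tool_rot: [0.999, 0.042, -0.005, -0.007]
ft_force: [1.8, -0.4, -2.3]
grip_width: 0.0449
```

```bash
python3 - <<'E'
from h import *
st(.0305); print(telemetry.get_obs()['joint_pos'].round(3).tolist()); plan([.5745,-.028,.25],4.7,20)
E
```

```text
eef [ 0.7512 -0.0017  0.2445] toolz deg [-0.64  0.74] yaw 4.84 bottom [ 0.7508 -0.0013  0.214 ] F [ 1.8 -0.4 -2.3] M [-0.07 -0.01  0.01] w 0.0449 t 29.65
[-0.007, 0.864, 1.08, 1.798, 0.013, 1.479]
at [ 0.7512 -0.0017  0.2445] yaw 4.84 tilt 0.98 w 0.0449 F [ 1.8 -0.4 -2.3] t 29.65
[[[-8.9, 0.6, -0.3, 0.01], [-8.9, 0.6, -0.3, 0.01], [-8.9, 0.6, -0.3, 0.01], [-8.9, 0.6, -0.3, 0.01], [-8.9, 0.6, -0.3, 0.01], [-8.9, 0.6, -0.3, 0.01], [-8.9, 0.6, -0.3, 0.01], [-8.9, 0.6, -0.3, 0.01], [-8.9, 0.6, -0.3, 0.01], [-8.9, 0.6, -0.3, 0.01]], [[-8.9, 0.6, -0.3, 0.01], [-8.9, 0.6, -0.3, 0.01], [-8.9, 0.6, -0.3, 0.01], [-8.9, 0.6, -0.3, 0.01], [-8.9, 0.6, -0.3, 0.01], [-8.9, 0.6, -0.3, 0.01], [-8.9, 0.6, -0.3, 0.01], [-8.9, 0.6, -0.3, 0.01], [-8.9, 0.6, -0.3, 0.01], [-8.9, 0.6, -0.3, 0.01]]]
```

Tilt is now under 1°. I return over the shaft.

Call:
apply_moves([
  [[-13,1,0,0],[-13,1,0,0],[-13,1,0,0],[-13,1,0,0],[-13,1,0,0],[-13,1,0,0],[-13,1,0,0],[-13,1,0,0],[-13,1,0,0],[-13,1,0,0]],
])

```text
clock: 30.65
eef_pos: [0.6138, -0.0241, 0.262]
tool_rot: [0.999, 0.042, 0.005, -0.006]
ft_force: [1.5, 1.2, -1.6]
grip_width: 0.0453
```

Call:
apply_moves([
  [[-13,1,0,0],[-10,1,0,0],[-7,0,0,0],[-5,0,0,0],[-2,0,0,0],[0,0,0,0],[0,0,0,0],[0,0,0,0],[0,0,0,0],[0,0,0,0]],
])

```text
clock: 31.65
eef_pos: [0.574, -0.0296, 0.2691]
tool_rot: [0.999, 0.042, 0.011, -0.005]
ft_force: [0.2, -0.2, -1.9]
grip_width: 0.0451
```

```bash
python3 - <<'E'
from h import *
st(.0305); plan([.5745,-.028,.25],4.7,1)
c=snap('wrist','w7.png'); np.save('pics/w7.npy',c,allow_pickle=True)
c=snap('side','s7.png'); np.save('pics/s7.npy',c,allow_pickle=True)
c=snap('top','t7.png'); np.save('pics/t7.npy',c,allow_pickle=True)
E
```

```text
eef [ 0.574  -0.0296  0.2691] toolz deg [1.21 0.67] yaw 4.78 bottom [ 0.5746 -0.0293  0.2386] F [ 0.2 -0.2 -1.9] M [-0.04  0.05  0.01] w 0.0451 t 31.65
at [ 0.574  -0.0296  0.2691] yaw 4.78 tilt 1.38 w 0.0451 F [ 0.2 -0.2 -1.9] t 31.65
[[0.7, -1.6, 19.1, 0.08]]
```

View pics/w7.png

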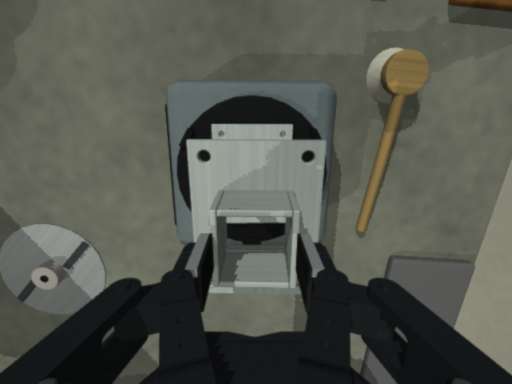

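The view shows the plate's far holes at (203,156) and (308,156) and the pad's holes at (221,133) and (282,133). To see whether the plate shifted in the grip, I compare hole pixels at grasp time (w5, plate flat on the bench) with now.

```bash
cat >> h.py <<'E'
def cen(c,u,v,r=6,th=20):
    g=255-cv2.cvtColor(c['color'],cv2.COLOR_RGB2GRAY).astype(float)
    w=g[v-r:v+r+1,u-r:u+r+1]; w=np.clip(w-np.median(w)-th,0,None); yy,xx=np.mgrid[v-r:v+r+1,u-r:u+r+1]
    return (w*xx).sum()/w.sum(),(w*yy).sum()/w.sum()
E
python3 - <<'E'
from h import *
for n in ('w5','w6','w7'):
    c=np.load(f'pics/{n}.npy',allow_pickle=True).item()
    h=[cen(c,203,156,9),cen(c,308,156,9)]
    g=cv2.cvtColor(c['color'],cv2.COLOR_RGB2GRAY).astype(int)
    print(n,np.round(h,2).tolist(),'far edge cols', g[132:146,255].tolist(), 'collar', g[182:222:2,255].tolist())
E
```

```text
w5 [[202.61, 155.89], [306.53, 155.86]] far edge cols [98, 98, 97, 97, 96, 96, 95, 97, 113, 130, 135, 136, 135, 136] collar [134, 134, 133, 134, 109, 98, 99, 100, 99, 99, 100, 98, 99, 99, 128, 156, 154, 119, 63, 63]
w6 [[202.24, 155.45], [307.57, 155.79]] far edge cols [89, 50, 26, 25, 23, 23, 36, 92, 132, 151, 155, 156, 155, 156] collar [136, 137, 136, 136, 129, 127, 128, 129, 128, 128, 130, 127, 128, 128, 153, 150, 137, 120, 157, 157]
w7 [[203.54, 155.35], [307.56, 155.83]] far edge cols [159, 159, 159, 160, 159, 159, 157, 140, 139, 152, 156, 156, 156, 156] collar [136, 136, 136, 136, 126, 122, 124, 125, 124, 123, 125, 123, 124, 123, 150, 148, 137, 114, 160, 162]
```

Call:
apply_moves([
  [[0,-17,0,0],[0,-17,0,0],[0,-17,0,0],[0,-17,0,0],[0,-5,0,0],[0,10,0,0],[0,17,0,0],[0,17,0,0],[0,17,0,0],[0,10,0,0]],
])

```text
clock: 32.8
eef_pos: [0.5732, -0.026, 0.2688]
tool_rot: [0.999, 0.043, 0.011, -0.005]
ft_force: [-0.9, 0.2, -1.7]
grip_width: 0.045
```

```bash
python3 - <<'E'
from h import *
st(.0305); plan([.5745,-.028,.25],4.7,1)
E
```

```text
eef [ 0.5732 -0.026   0.2688] toolz deg [1.18 0.64] yaw 4.94 bottom [ 0.5739 -0.0257  0.2383] F [-0.9  0.2 -1.7] M [-0.    0.01  0.01] w 0.045 t 32.8
at [ 0.5732 -0.026   0.2688] yaw 4.94 tilt 1.34 w 0.045 F [-0.9  0.2 -1.7] t 32.8
[[1.1, 2.1, 18.8, 0.24]]
```

Call:
apply_moves([
  [[12,0,0,-3],[12,0,0,-3],[12,0,0,-3],[12,0,0,-3],[12,0,0,-3],[0,0,0,0],[-20,0,0,5],[-20,0,0,5],[-20,0,0,5],[0,0,0,0]],
])

```text
clock: 33.8
eef_pos: [0.5719, -0.0405, 0.2666]
tool_rot: [0.999, 0.035, 0.008, -0.004]
ft_force: [1.0, -0.1, -2.5]
grip_width: 0.045
```

```bash
python3 - <<'E'
from h import *
st(.0305); plan([.5745,-.028,.25],4.7,1)
E
```

```text
eef [ 0.5719 -0.0405  0.2666] toolz deg [0.9  0.49] yaw 4.01 bottom [ 0.5724 -0.0403  0.2361] F [ 1.  -0.1 -2.5] M [-0.01 -0.07 -0.03] w 0.045 t 33.8
at [ 0.5719 -0.0405  0.2666] yaw 4.01 tilt 1.03 w 0.045 F [ 1.  -0.1 -2.5] t 33.8
[[3.5, -12.3, 16.6, -0.69]]
```

Call:
apply_moves([
  [[12,-2,0,-2],[12,-2,0,-2],[12,-2,0,-2],[12,-2,0,-2],[12,-2,0,-2],[12,-2,0,-2],[12,0,0,-2],[12,0,0,-2],[12,0,0,-2],[0,0,0,0]],
])

```text
clock: 34.8
eef_pos: [0.6787, -0.0094, 0.2699]
tool_rot: [0.981, 0.195, 0.01, -0.002]
ft_force: [0.8, -0.7, -2.5]
grip_width: 0.0451
```

```bash
python3 - <<'E'
from h import *
st(.0305); plan([.5745,-.028,.25],4.7,4)
E
```

```text
eef [ 0.6787 -0.0094  0.2699] toolz deg [1.1  0.42] yaw 22.54 bottom [ 0.6793 -0.0092  0.2394] F [ 0.8 -0.7 -2.5] M [0.02 0.07 0.02] w 0.0451 t 34.8
at [ 0.6787 -0.0094  0.2699] yaw 22.54 tilt 1.18 w 0.0451 F [ 0.8 -0.7 -2.5] t 34.8
[[-25.8, -5.7, 5.0, 4.46], [-26.2, -3.7, 5.0, 4.46], [-26.4, -1.6, 5.0, 4.46], [-26.5, 0.4, 5.0, 4.46]]
```

Call:
apply_moves([
  [[-26,-6,4,4.5],[-26,-4,4,4.5],[-26,-2,4,4.5],[-26,0,4,4.5],[0,0,0,0],[0,0,0,0],[0,0,0,0],[0,0,0,0],[0,0,0,0],[0,0,0,0]],
])

```text
clock: 35.8
eef_pos: [0.5718, -0.0284, 0.2486]
tool_rot: [0.999, 0.031, 0.009, -0.003]
ft_force: [-0.3, -0.9, -2.0]
grip_width: 0.045
```

```bash
python3 - <<'E'
from h import *
st(.0305); plan([.5745,-.028,.25],4.7,1)
E
```

```text
eef [ 0.5718 -0.0284  0.2486] toolz deg [1.05 0.36] yaw 3.58 bottom [ 0.5724 -0.0282  0.2181] F [-0.3 -0.9 -2. ] M [-0.04  0.08  0.01] w 0.045 t 35.8
at [ 0.5718 -0.0284  0.2486] yaw 3.58 tilt 1.11 w 0.045 F [-0.3 -0.9 -2. ] t 35.8
[[2.7, -0.2, -1.4, -1.12]]
```

```bash
cat > rel.py <<'E'
from h import *
def rel(c,eef,q,guess=((203,156),(308,156))):
    R=Ro.from_quat(q).as_matrix(); P=[]
    for g in guess:
        u=cen(c,*g,9); o,d=ray(c,*u)
        # plane 25.5mm ahead of TCP along tool z (plate top)
        n=R[:,2]; p0=np.array(eef)+n*.0255; P.append(R.T@(o+d*((p0-o)@n)/(d@n)-np.array(eef))*1000)
    P=np.array(P); m=P.mean(0); e=P[1]-P[0]; print('tool-frame holes',P.round(1).tolist(),'mid',m.round(1),'yaw off',np.degrees(np.arctan2(e[1],e[0])).round(2),'dist',np.linalg.norm(e).round(1)); 
    return m
E
python3 - <<'E'
from rel import *
c=np.load('pics/w7.npy',allow_pickle=True).item(); rel(c,[.574,-.0296,.2691],[.99902,.0417,.0110,-.0053])
c=np.load('pics/w5.npy',allow_pickle=True).item(); rel(c,[.5042,-.2853,.0311],[.9658,-.2589,-.0134,.0047])
E
```

```text
tool-frame holes [[-31.3, -45.6, 25.5], [32.5, -45.3, 25.5]] mid [  0.6 -45.4  25.5] yaw off 0.29 dist 63.9
tool-frame holes [[-31.5, -45.3, 25.5], [32.3, -45.3, 25.5]] mid [  0.4 -45.3  25.5] yaw off 0.07 dist 63.8
```

Call:
apply_moves([
  [[0.5,0,4,-0.7],[0,0,6,-0.7],[0,0,8,0],[0,0,8,0],[0,0,8,0],[0,0,7,0],[0,0,5,0],[0,0,3,0],[0,0,0,0],[0,0,0,0]],
])

```text
clock: 36.8
eef_pos: [0.5732, -0.0277, 0.1932]
tool_rot: [0.999, 0.045, 0.008, -0.003]
ft_force: [0.0, 0.8, -2.5]
grip_width: 0.0453
```

```bash
python3 - <<'E'
from rel import *
st(.0305); plan([.573,-.0281,.1565],5.0,1)
E
```

```text
eef [ 0.5732 -0.0277  0.1932] toolz deg [0.86 0.36] yaw 5.15 bottom [ 0.5736 -0.0275  0.1627] F [ 0.   0.8 -2.5] M [-0.01  0.02 -0.01] w 0.0453 t 36.8
at [ 0.5732 -0.0277  0.1932] yaw 5.15 tilt 0.93 w 0.0453 F [ 0.   0.8 -2.5] t 36.8
[[-0.2, 0.4, 36.7, 0.15]]
```

Call:
apply_moves([
  [[-0.4,0.3,3,0],[-0.3,0.3,5,0],[0,0,6,0],[0,0,6,0],[0,0,5,0],[0,0,4,0],[0,0,3,0],[0,0,1.5,0],[0,0,0,0],[0,0,0,0]],
])

```text
clock: 37.8
eef_pos: [0.5735, -0.0283, 0.1573]
tool_rot: [0.999, 0.045, 0.008, -0.003]
ft_force: [-0.0, 0.0, -2.0]
grip_width: 0.0452
```

```bash
python3 - <<'E'
from rel import *
st(.0305); plan([.573,-.0281,.1565],5.0,1)
o=telemetry.get_obs()
c=snap('wrist','w8.png'); np.save('pics/w8.npy',c,allow_pickle=True); rel(c,o['eef_pos'],o['tool_rot'])
s=snap('side'); a=cv2.resize(s['color'][140:260,190:310,::-1],None,fx=3.2,fy=3.2,interpolation=cv2.INTER_CUBIC)
w=cv2.resize(c['color'][100:300,150:360,::-1],None,fx=1.92,fy=1.92)
M=np.zeros((384,800,3),np.uint8); M[:,:384]=a; M[:,390:390+w.shape[1]]=w[:384]; cv2.imwrite('pics/hover.png',M)
E
```

```text
eef [ 0.5735 -0.0283  0.1573] toolz deg [0.93 0.36] yaw 5.14 bottom [ 0.574  -0.0281  0.1268] F [-0.  0. -2.] M [-0.03  0.06  0.02] w 0.0452 t 37.8
at [ 0.5735 -0.0283  0.1573] yaw 5.14 tilt 1.0 w 0.0452 F [-0.  0. -2.] t 37.8
[[-0.5, -0.2, 0.8, 0.14]]
tool-frame holes [[-31.7, -45.5, 25.5], [32.5, -45.2, 25.5]] mid [  0.4 -45.3  25.5] yaw off 0.26 dist 64.3
```

View pics/hover.png

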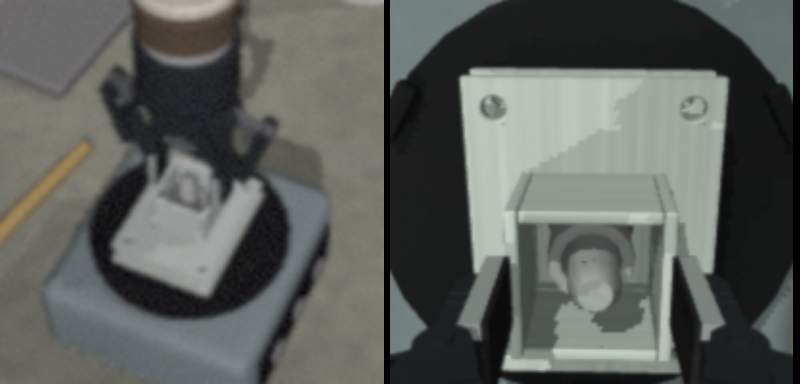

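The side and wrist crops show the plate hovering over the pad. The shaft and seated sleeve are in the middle of the open collar and clear of its walls, and thread mouths show through both visible screw holes. Handing in.

```bash
python3 - <<'E'
from h import *
print(np.abs(telemetry.get_obs()['joint_vel']).max().round(4))
workorder.job_done(); st(.0305)
E
```

```text
0.0031
the job is handed in; nothing more can be done
the job is handed in; nothing more can be done
```

The job is handed in. The smaller sleeve is seated on the shaft and released, and the guard plate is held collar up about 11 mm above the pad, not touching it. I handed in at about 38 s of the 64 s allowed.

- **Sleeve:** I lowered it onto the pad with a light 2 N push. Pictures after release showed it flush on the pad with the shaft centred in it.
- **Plate position:** From the arm's pose, the plate's centre works out to within about 1 mm of the shaft axis and its angle to within 0.3° of the base. Thread mouths showed through both visible screw holes; the gripper hid the other two.
- **Clearance:** The force reading was only the plate's weight. The sleeve and shaft stood clear of the collar walls.
- **Still:** The arm was at rest when I handed in.

**What went less well:**
- **Tilt:** Carrying the plate across, the tool drifted to about 5° of tilt. I brought it back by pushing against the end of the arm's reach, which left about 1°. I estimate the plate itself is 1.5–2° off level, but I did not measure that directly.
- **Grip reading:** The finger opening read 2–4 mm less than each part's real size. I put this down to soft pads. The sleeve's 19 mm bore in the picture confirmed it was the right one.
- **Other objects:** I did not re-measure them at the end. No unexpected contact force showed in the readings between moves.

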